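# Second view of a ball-head ball

## Robot

A 7-joint arm with a two-finger parallel gripper is mounted at the origin on the work surface. World frame = base frame: x ahead of the robot, y to its left, z up, the work surface at z = 0. Lengths are in m, angles in rad, forces in N, time in s.
With the tool pointing down it reaches from about 0.425 to 0.925 m from the base axis. Payload 6.8 kg.
Tool frame: the origin (TCP) lies midway between the tips of the shut fingers; the grasp point (between the pads) lies 19 mm behind it; z points along the fingers, y is the line along which they close (so a half turn about z gives the same grasp; the last joint's range is limited). The gripper opens to 85 mm and grips with 20 to 120 N. Pads are 22 mm wide; open, the fingers measure 114 mm over their backs; the gripper's body (76 mm by 85 mm) begins 54 mm behind the grasp point. The pads swing forward as they close: fully open they stand 13 mm farther back than shut.
Start: joints at [-1.283, 0.477, 0.022, 1.555, -0.011, 1.109, -0.083], TCP at [0.26, 0.623, 0.231] pointing down, gripper open.
Joint ranges: [-2.96, 2.96], [-0.34, 2.1], [-1.41, 1.46], [0.24, 2.44], [-1.37, 4.51], [0.17, 1.92], [-2.96, 2.96]. Speed limits (rad/s): [2.39, 2.39, 3.14, 3.14, 3.14, 3.14, 3.14].

## Interface

Orientations are given as a unit quaternion [w, x, y, z].
In Python, from station import bot gives the robot as it stands.
- The arm moves only by the tool jog_arm, never from a script. Its argument "rows" is a list of rows, each an object of numbers: "fingers": the finger opening in mm, from 0 to 85.4; "x", "y", "z": the shift along the tool's x, y, z in mm; "ax", "ay", "az": the turn, a rotation vector about the tool's x, y, z in degrees. A call has exactly 8 rows; each row shifts and turns the commanded pose from where the row before left it, along the tool's axes as they then stand; what a row does not reach is not made up. A row lasts 1/10 s, in which the tool goes at most 50 mm and 8.59 degrees, less where a joint would pass 70% of its speed; a pose out of reach is approached as far as the arm can. A call with a gripper value outside its range is refused whole. The fingers move at their own pace and stop on an object; "force" is the grip in N (left out, the last holds). Time passes only in rows, so rows that do not move let the fingers close, or fill a call up. It gives the time, the measured TCP pose, the force, the opening and the grip force at its end, in the units of the state.
- bot.get_obs(): the state, without advancing time (a new reading comes with each control period).
- bot.read_camera(name): name is "side" or "top"; returns a dict with "pixels" (400x640x3 uint8, red, green, blue), "vertical_fov" (degrees; the focal length in pixels is half the picture's height over the tangent of half this angle, whatever the lens; pixels are square), "cx", "cy" (the principal point, pixels), "dist_coeffs" ([k1, k2, p1, p2, k3] as OpenCV has them; the pictures are not rectified), "world_from_camera" (4x4, takes a point from camera to world coordinates). Camera axes: x right, y down, z forward; pixel columns grow to the right and rows downward; lengths in m; the calibration is good to about 2 mm. A picture is of the moment at which its call begins. There is no depth.
- bot.hand_in(): hands the job in; it is judged then, once.
The state is a dict: "t": time; "q": joint angles; "joint_vel": joint speeds; "joint_torque": joint torques, N m; "eef_pos": TCP position; "tool_rot": TCP orientation; "contact_force": force on the tool from outside, world axes, zero at the start; "torque": the same for the moment, N m; "gripper_width": opening from 0.0 (shut) to 1.0 (fully open); "grasp_force": force on a finger pad.
Only numpy, scipy, OpenCV 4.12 (cv2) and the standard library are available. Lean on these libraries where they do the work, as an engineer would, in place of code of your own. Each camera call takes 0.05 s, during which the arm holds its last target. There are 200 camera calls.

## Task

Take the first picture of the steel ball by squeezing the trigger of the bracketed inspection camera fully for about half a second, then let the trigger go. Then take the dish with the ball by its handle, lift it about 8 cm above the mat and turn it a quarter turn, either way, so that its handle points across the mat instead of along it, always keeping the loose ball inside the grey ring in the middle of the dish. Finish while still holding the dish still and level over the middle of the mat, the ball at its centre, and do not shift the other things on the table.

Things in the scene. Friction and masses are not known exactly. Their poses are not given: they have to be found in the camera images.
- trigger (a joint): steel trigger lever, rad: 0 at rest, 0.25 fully squeezed (its stop). Spring-returned: at the squeeze point 3 N to start, 10 N to hold fully squeezed. Vertical hinge at x 45, y 16.5 mm of camera; the lever, 85 long, 9 thick, 22 mm tall, runs from there along the camera's -x, beside the grip, and swings to -y towards the grip.
- squeeze (a point): where to squeeze, 85 mm above the table: midway between the grip's back and the trigger's outer face when squeezed. x towards the camera's head, y the way it looks, z up. From this point the grip's back is at y -17.5 mm, the trigger's outer face at y +32.5 at rest, +17.5 squeezed (50 and 35 mm wide over both). The head begins at x +64 mm, top 110 mm above the table.
- camera: pistol-grip inspection camera lying on its side in a fixed bench bracket; origin on the table. Same axes as the squeeze point, which is at (-15, -11.5, 85) mm. Black grip, 34 mm tall, x -95 to 55, y -29 to -7 mm, sticks out over the table with free space beneath; grey head 55 x 160 x 50 mm with a round snout out to y 134 mm.
- mat_mid (a point): middle of the top of a black rubber mat, 260 x 180 x 3 mm, fixed flat on the table. x along its long side, y along its short side, z up.
- mat: the same mat, origin at the middle of its underside, same axes.
- dish_mid (a point): centre of a white round dish, 16 mm above its underside (the ball's centre when in the middle). 120 mm across, rim 18 mm high, floor rising 6 degrees outwards from a flat middle 24 mm across, grey ring 48 mm across marked on it; about 140 g. x from handle to centre, z up. Starts near the mat's middle, handle along the mat's long side, on the mat's -x side.
- dish: the same dish with its handle, origin at the centre of its underside, same axes.
- handle (a point): grasp point of the dish's handle, 44 mm above the dish's underside, 86 mm along the dish's -x from its centre. Upright steel block, 32 mm along the dish's x, 14 mm along its y, top 62 mm above the dish's underside. Same axes as the dish.
- ball_center (a point): centre of a loose steel ball, 22 mm across, 43 g, lying in the dish's middle. It rolls if the dish is tilted or jerked.
- brush: flat paint brush, 170 mm, lying. A bystander, to be left alone.
- screwdriver: screwdriver, 170 mm, black handle, lying. A bystander, to be left alone.
- jar: glass jar, 60 mm across, 65 mm tall. A bystander, to be left alone.
- dropper: small amber bottle, 30 mm across, 70 mm tall. A bystander, to be left alone.
- bulb: orange rubber blower bulb, 64 mm across, 95 mm tall, nozzle up. A bystander, to be left alone.
- round_box: open round wooden box, 90 mm across, 30 mm tall. A bystander, to be left alone.
- pliers: pliers, 125 mm long, lying. A bystander, to be left alone.
Not all that is in view belongs to the job. Of the things like the dish, leave any that is orange or yellow; of the rest the larger one is meant.

How it is judged:
By the outcome, as a careful person would: the job done as asked, in the order asked, and still so for the second after the job is handed in, while the arm keeps its last pose, push and grip.
It also fails if it takes over 56 s, if anything falls off the work surface, if the arm or the gripper's body presses on something with over 40 N, if the wrist force passes 120 N, or if a joint passes its speed limit or range.

## Working session

There is one attempt and no reset: what is moved stays moved. The work goes in short steps, Python scripts to look and compute and a tool call to move; the robot and the scene stay as the last step left them, time stands still between calls to the robot, and variables do not carry over. Pictures are saved under pics/ and viewed, at most 10 in all, crops included, and the job is handed in when it is done.

Besides the shell and the picture viewer there is one more tool, called after "Request:" by a JSON object that holds its "method" and its "body", one argument or row to a line. jog_arm: Moves the arm, as the interface text tells. Its arguments: {"type":"object","properties":{"rows":{"type":"array","items":{"type":"object","properties":{"fingers":{"type":"number"},"x":{"type":"number"},"y":{"type":"number"},"z":{"type":"number"},"ax":{"type":"number"},"ay":{"type":"number"},"az":{"type":"number"}}}},"force":{"type":"number"}},"required":["rows"]}

```bash
mkdir -p pics
cat > h.py <<'E'
import numpy as np, cv2
from station import bot
def cam(name):
    c=bot.read_camera(name); p=c["pixels"]; f=p.shape[0]/2/np.tan(np.radians(c["vertical_fov"])/2)
    c["K"]=np.array([[f,0,c["cx"]],[0,f,c["cy"]],[0,0,1]]); c["D"]=np.array(c["dist_coeffs"]); c["T"]=np.array(c["world_from_camera"]); return c
def cast(c,uv,z):
    n=cv2.undistortPoints(np.array(uv,float).reshape(-1,1,2),c["K"],c["D"]).reshape(-1,2)
    d=np.c_[n,np.ones(len(n))]@c["T"][:3,:3].T; o=c["T"][:3,3]
    return o+d*((z-o[2])/d[:,2])[:,None]
def proj(c,P):
    M=np.linalg.inv(c["T"]); r,_=cv2.Rodrigues(M[:3,:3])
    return cv2.projectPoints(np.array(P,float).reshape(-1,1,3),r,M[:3,3],c["K"],c["D"])[0].reshape(-1,2)
def save(c,n): cv2.imwrite("pics/"+n,c["pixels"][:,:,::-1])
E
python3 - <<'E'
from h import *
for n in("top","side"):
    c=cam(n); save(c,n+"1.png"); print(n,c["T"][:3].round(3).tolist(),c["K"][0,0],c["D"])
o=bot.get_obs(); print(o)
E
```

```text
top [[0.01, -0.988, 0.155, 0.304], [-1.0, -0.01, 0.006, 0.009], [-0.004, -0.155, -0.988, 1.575]] 484.70345406833167 [-0.07582743  0.          0.          0.          0.        ]
side [[0.934, -0.188, 0.304, 0.242], [-0.357, -0.483, 0.799, -0.781], [-0.003, -0.855, -0.518, 0.583]] 373.00998356940465 [-0.06978449  0.          0.          0.          0.        ]
{'t': 0.1, 'q': array([-1.28313775,  0.47774447,  0.02236593,  1.55632689, -0.01148346,
        1.10928842, -0.0831134 ]), 'joint_vel': array([ 1.36702608e-03, -1.82835432e-03,  6.84403960e-05, -2.16804591e-03,
        1.70630639e-04,  1.09479678e-03, -3.23288305e-04]), 'joint_torque': array([ 3.73110117e-03, -5.97763932e+01,  1.61345467e+00, -2.81954277e+01,
        1.28611136e-02,  5.08533034e-03,  8.28396765e-06]), 'eef_pos': array([0.26004511, 0.6223362 , 0.23041611]), 'tool_rot': array([-8.93421211e-05,  1.96593524e-01,  9.80484735e-01, -8.14424776e-04]), 'contact_force': array([-0.03093745, -0.49076064, -0.65261881]), 'torque': array([ 0.02912984,  0.0465628 , -0.00290723]), 'grasp_force': 0.0, 'gripper_width': 1.0017720881030252}
```

View pics/top1.png

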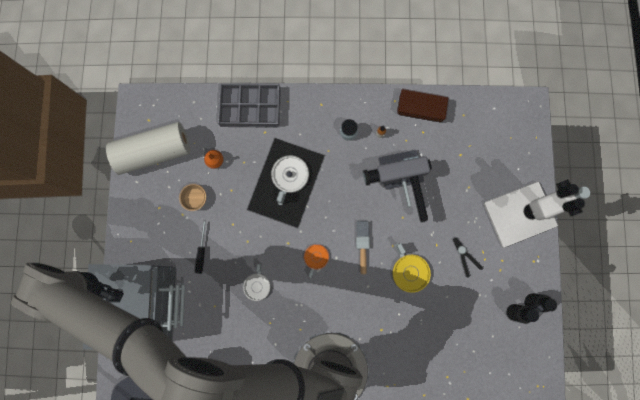

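View pics/side1.png

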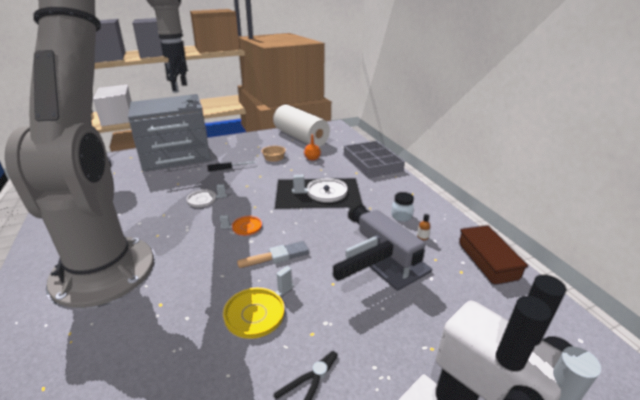

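The top view shows the black mat around (286,182), with the white dish at (290,175) and its handle towards (281,198). The camera head is at (400,170), its grip runs down to (424,218), and the trigger lies left of it at (407,192). The side view agrees.

Run:
```python
from h import *
c=cam("top"); p=c["pixels"]
a=cv2.resize(p[130:235,240:440],None,fx=4,fy=4,interpolation=cv2.INTER_CUBIC); cv2.imwrite("pics/crop1.png",a[:,:,::-1])
g=cv2.cvtColor(p,cv2.COLOR_RGB2GRAY)
m=np.zeros_like(g); m[130:235,240:335]=(g[130:235,240:335]<50)*255
k=max(cv2.findContours(m,0,2)[0],key=cv2.contourArea); r=cv2.minAreaRect(k); b=cv2.boxPoints(r)
w=cast(c,b,.003); print("mat",b.round(1).tolist(),w.round(4).tolist(),w.mean(0))
m=np.zeros_like(g); m[175:230,400:435]=(g[175:230,400:435]<50)*255
k=max(cv2.findContours(m,0,2)[0],key=cv2.contourArea); r=cv2.minAreaRect(k);b=cv2.boxPoints(r); print("grip",b.round(1).tolist(),cast(c,b,.102).round(4).tolist())
m=np.zeros_like(g); m[150:200,265:315]=(g[150:200,265:315]>150)*255
k=max(cv2.findContours(m,0,2)[0],key=cv2.contourArea);e=cv2.fitEllipse(cv2.convexHull(k)); print("dish",e,cast(c,[e[0]],.021))
s=cam("side");b=cv2.resize(s["pixels"][165:290,265:445],None,fx=4,fy=4,interpolation=cv2.INTER_CUBIC); cv2.imwrite("pics/crop2.png",b[:,:,::-1])
```

```text
mat [[247.60000610351562, 208.8000030517578], [273.8999938964844, 137.3000030517578], [323.3999938964844, 155.5], [297.1000061035156, 227.0]] [[0.5121, 0.272, 0.003], [0.755, 0.1923, 0.003], [0.6937, 0.0254, 0.003], [0.4541, 0.1082, 0.003]] [0.6037309  0.14947804 0.003     ]
grip [[405.3999938964844, 178.3000030517578], [419.8999938964844, 173.0], [435.79998779296875, 216.0], [421.20001220703125, 221.39999389648438]] [[0.5991, -0.2306, 0.102], [0.6165, -0.2761, 0.102], [0.4823, -0.3223, 0.102], [0.4655, -0.2773, 0.102]]
dish ((287.9955139160156, 177.28005981445312), (35.52631378173828, 45.56462478637695), 24.177135467529297) [[0.61508027 0.14011087 0.021     ]]
```

View pics/crop1.png

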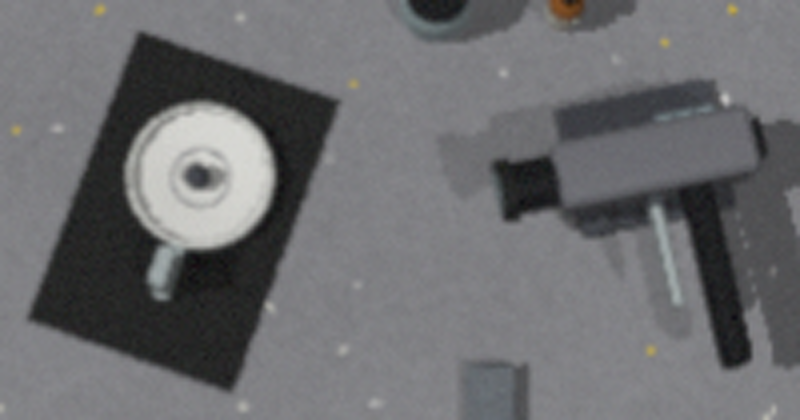

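View pics/crop2.png

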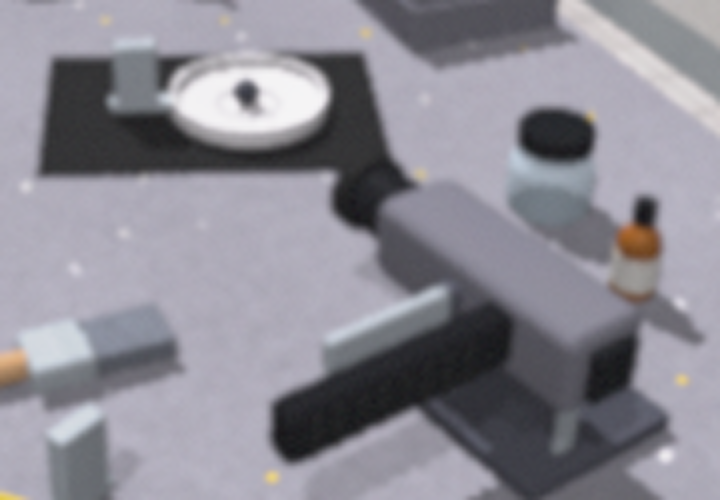

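```bash
cat >> h.py <<'E'
def tri(c1,u1,c2,u2):
    A=[];B=[]
    for c,u in((c1,u1),(c2,u2)):
        a=cast(c,[u],0)[0];o=c["T"][:3,3];d=(a-o)/np.linalg.norm(a-o);P=np.eye(3)-np.outer(d,d);A.append(P);B.append(P@o)
    return np.linalg.lstsq(np.vstack(A),np.hstack(B),rcond=None)[0]
E
python3 - <<'E'
from h import *
np.set_printoptions(precision=4,suppress=True)
c=cam("top");s=cam("side")
t=lambda *a:np.array(a,float)/4+[240-.4,130-.4]
q=lambda *a:np.array(a,float)/4+[265-.4,165-.4]
m=cast(c,[t(138,32),t(340,100),t(232,390),t(28,320)],.003);print("mat",m.mean(0),np.degrees(np.arctan2(*(m[0]+m[1]-m[2]-m[3])[1::-1])), np.linalg.norm(m[0]-m[3]),np.linalg.norm(m[0]-m[1]))
d=cast(c,[t(201,175)],.021)[0]; h=cast(c,[t(165,268)],.065)[0]; print("dish",d,"handle",h,np.linalg.norm((d-h)[:2]),np.degrees(np.arctan2(*(d-h)[1::-1])),"tri",tri(c,t(165,268),s,q(134,42)),"dish tri",tri(c,t(201,175),s,q(248,94)))
g=cast(c,[t(716,190),t(751,357)],.102);v=g[0]-g[1];a=np.arctan2(v[1],v[0]);R=np.array([[np.cos(a),-np.sin(a)],[np.sin(a),np.cos(a)]])
o1=g[1,:2]-R@[-.095,-.029]
tt=cast(c,[t(678,304)],.096)[0];o2=tt[:2]-R@[-.040,.0165]
print("cam ang",np.degrees(a),np.linalg.norm(v),"origin",o1,o2,"squeeze",(o1+R@[-.015,-.0115]),(o2+R@[-.015,-.0115]))
for P in([-.095,-.029,.102],[-.095,-.007,.102],[-.04,.0165,.096],[.05,-.029,.110],[.05,.134,.085]):
    w=np.r_[o1+R@P[:2],P[2]];print(P,(proj(s,w)[0]-[265,165])*4,(proj(c,w)[0]-[240,130])*4)
from scipy.spatial.transform import Rotation as Ro
o=bot.get_obs();qq=o["tool_rot"];print(Ro.from_quat(np.r_[qq[1:],qq[0]]).as_matrix(),o["eef_pos"])
E
```

```text
mat [0.6035 0.1487 0.003 ] -19.117682678264398 0.25843811545260903 0.17945325268156126
dish [0.6282 0.1343 0.021 ] handle [0.5439 0.1576 0.065 ] 0.08749094154036101 -15.41918670826769 tri [0.5424 0.1572 0.0707] dish tri [0.6265 0.1348 0.0212]
cam ang 10.623718518030984 0.13232187165702847 origin [ 0.5614 -0.2502] [ 0.5571 -0.2506] squeeze [ 0.5488 -0.2643] [ 0.5445 -0.2646]
[-0.095, -0.029, 0.102] [298.3364 417.9747] [749.4 355.4]
[-0.095, -0.007, 0.102] [272.6015 391.9488] [721.4023 360.4285]
[-0.04, 0.0165, 0.096] [335.7081 337.8683] [675.8149 296.8104]
[0.05, -0.029, 0.11] [529.8472 305.4262] [712.9766 170.5056]
[0.05, 0.134, 0.085] [341.8499 197.6783] [503.4933 212.6255]
[[-0.9227  0.3856 -0.0002]
 [ 0.3856  0.9227 -0.0005]
 [-0.     -0.0006 -1.    ]] [0.2602 0.6227 0.231 ]
```

```bash
cat >> h.py <<'E'
from scipy.spatial.transform import Rotation as Ro
def pose():
    o=bot.get_obs();q=o["tool_rot"];R=Ro.from_quat(np.r_[q[1:],q[0]]).as_matrix()
    return o,R,np.degrees(np.arctan2(R[1,1],R[0,1]))
def rows(p0,y0,path,n,nd=0):
    # path(s)->(xyz,yaw); prints tool-axis rows (tool down)
    p=np.array(p0,float);y=y0;L=[]
    for i in range(1,n+1):
        P,Y=path(i/n);a=np.radians(y);ty=np.array([np.cos(a),np.sin(a)]);tx=np.array([-ty[1],ty[0]])
        d=np.array(P)-p;r=np.round([d[:2]@tx*1e3,d[:2]@ty*1e3,-d[2]*1e3,-(Y-y)],[nd,nd,nd,1]);L.append(r)
        p=p+np.r_[(tx*r[0]+ty*r[1])/1e3,-r[2]/1e3];y-=r[3]
    for i in range(0,n,8):print("\n".join(f"{r[0]:g} {r[1]:g} {r[2]:g} az{r[3]:g}" for r in L[i:i+8]),"\n")
    print("end",p,y)
def polar(p0,y0,p1,y1):
    r0,r1=np.hypot(*p0[:2]),np.hypot(*p1[:2]);a0,a1=np.arctan2(p0[1],p0[0]),np.arctan2(p1[1],p1[0])
    def f(s):
        r=r0+(r1-r0)*s;a=a0+(a1-a0)*s;return np.array([r*np.cos(a),r*np.sin(a),p0[2]+(p1[2]-p0[2])*s]),y0+(y1-y0)*s
    return f
E
python3 - <<'E'
from h import *
o,R,y=pose();p=o["eef_pos"];print(p,y)
rows(p,y,polar(p,y,[.547,-.2645,.2],-79.4),24)
E
```

```text
[0.26018649 0.62266346 0.23098953] 67.32139648616256Traceback (most recent call last):
  File "<stdin>", line 3, in <module>
  File "h.py", line 28, in rows
    d=np.array(P)-p;r=np.round([d[:2]@tx*1e3,d[:2]@ty*1e3,-d[2]*1e3,-(Y-y)],[nd,nd,nd,1]);L.append(r)
                      ~~~~~~~~^^^^^^^^^^^^^^^^^^^^^^^^^^^^^^^^^^^^^^^^^^^^^^^^^^^^^^^^^^^
    return _wrapfunc(a, 'round', decimals=decimals, out=out)
    return _wrapit(obj, method, *args, **kwds)
    result = getattr(arr, method)(*args, **kwds)
TypeError: 'list' object cannot be interpreted as an integer
```

```bash
sed -i 's/r=np.round(\(\[.*-(Y-y)\]\),\[nd,nd,nd,1\])/r=np.r_[np.round(\1[:3],nd),round(-(Y-y),1)]/' h.py
python3 - <<'E'
from h import *
o,R,y=pose();p=o["eef_pos"]
rows(p,y,polar(p,y,[.547,-.2645,.2],-79.4),24)
E
```

```text
-45 -4 1 az6.1
-46 -3 2 az6.1
-45 -1 1 az6.1
-45 1 1 az6.2
-45 3 1 az6.1
-45 4 2 az6.1
-44 6 1 az6.1
-43 8 1 az6.1 

-43 10 2 az6.1
-43 11 1 az6.1
-42 12 1 az6.1
-41 14 1 az6.2
-41 16 2 az6.1
-39 17 1 az6.1
-39 19 1 az6.1
-38 20 2 az6.1 

-37 21 1 az6.1
-36 23 1 az6.1
-35 24 2 az6.2
-34 25 1 az6.1
-32 26 1 az6.1
-32 28 1 az6.1
-30 28 2 az6.1
-29 30 1 az6.1 

end [ 0.54688628 -0.2649749   0.19998953] -79.37860351383745
```

Request:
{"method": "jog_arm", "body": {
  "rows": [
    {"x": -45, "y": -4, "z": 1, "az": 6.1, "fingers": 85},
    {"x": -46, "y": -3, "z": 2, "az": 6.1},
    {"x": -45, "y": -1, "z": 1, "az": 6.1},
    {"x": -45, "y": 1, "z": 1, "az": 6.2},
    {"x": -45, "y": 3, "z": 1, "az": 6.1},
    {"x": -45, "y": 4, "z": 2, "az": 6.1},
    {"x": -44, "y": 6, "z": 1, "az": 6.1},
    {"x": -43, "y": 8, "z": 1, "az": 6.1}
  ]
}}

```text
invalid input
```

Request:
{"method": "jog_arm", "body": {
  "rows": [
    {"x": -43, "y": 10, "z": 2, "az": 6.1},
    {"x": -43, "y": 11, "z": 1, "az": 6.1},
    {"x": -42, "y": 12, "z": 1, "az": 6.1},
    {"x": -41, "y": 14, "z": 1, "az": 6.2},
    {"x": -41, "y": 16, "z": 2, "az": 6.1},
    {"x": -39, "y": 17, "z": 1, "az": 6.1},
    {"x": -39, "y": 19, "z": 1, "az": 6.1},
    {"x": -38, "y": 20, "z": 2, "az": 6.1}
  ]
}}

```text
invalid input
```

Request:
{"method": "jog_arm", "body": {
  "rows": [
    {"x": -37, "y": 21, "z": 1, "az": 6.1},
    {"x": -36, "y": 23, "z": 1, "az": 6.1},
    {"x": -35, "y": 24, "z": 2, "az": 6.2},
    {"x": -34, "y": 25, "z": 1, "az": 6.1},
    {"x": -32, "y": 26, "z": 1, "az": 6.1},
    {"x": -32, "y": 28, "z": 1, "az": 6.1},
    {"x": -30, "y": 28, "z": 2, "az": 6.1},
    {"x": -29, "y": 30, "z": 1, "az": 6.1}
  ]
}}

```text
invalid input
```

Run:
```python
from h import *
o,R,y=pose();p=o["eef_pos"];print(p,y,R[:,2],o["t"],o["q"])
c=cam("top");s=cam("side")
a=cv2.resize(c["pixels"][150:230,360:450],None,fx=5,fy=5,interpolation=cv2.INTER_CUBIC);b=cv2.resize(s["pixels"][170:300,310:440],None,fx=3,fy=400/130,interpolation=cv2.INTER_CUBIC)
im=np.zeros((400,450+b.shape[1],3),np.uint8);im[:,:450]=a;im[:b.shape[0],450:]=b[:400];im=im[:,:800];cv2.imwrite("pics/c3.png",im[:,:,::-1])
```

```text
[0.26018649 0.62266346 0.23098953] 67.32139648616256 [-1.76428002e-04 -5.29326396e-04 -9.99999844e-01] 0.3 [-1.28310364  0.47727924  0.02239923  1.55570973 -0.01149972  1.10929034
 -0.08310011]
```

View pics/c3.png

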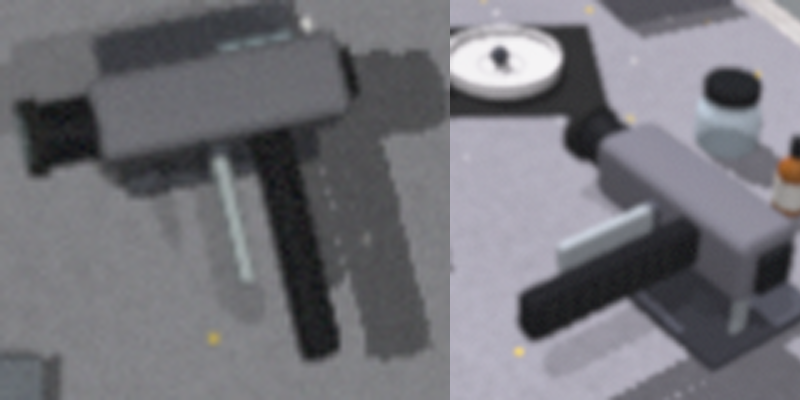

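The moves were refused and the arm hasn't moved. The crop shows only the untouched camera, with the grip's end at about (320,350) and the trigger tip at (247,280). I'll retry with every field filled in.

Request:
{"method": "jog_arm", "body": {
  "rows": [
    {"x": -45, "y": -4, "z": 1, "ax": 0, "ay": 0, "az": 6.1, "fingers": 85},
    {"x": -46, "y": -3, "z": 2, "ax": 0, "ay": 0, "az": 6.1, "fingers": 85},
    {"x": -45, "y": -1, "z": 1, "ax": 0, "ay": 0, "az": 6.1, "fingers": 85},
    {"x": -45, "y": 1, "z": 1, "ax": 0, "ay": 0, "az": 6.2, "fingers": 85},
    {"x": -45, "y": 3, "z": 1, "ax": 0, "ay": 0, "az": 6.1, "fingers": 85},
    {"x": -45, "y": 4, "z": 2, "ax": 0, "ay": 0, "az": 6.1, "fingers": 85},
    {"x": -44, "y": 6, "z": 1, "ax": 0, "ay": 0, "az": 6.1, "fingers": 85},
    {"x": -43, "y": 8, "z": 1, "ax": 0, "ay": 0, "az": 6.1, "fingers": 85}
  ]
}}

```text
t: 1.2
eef_pos: [0.5269, 0.385, 0.2214]
tool_rot: [0.0, 0.587, 0.81, 0.0]
contact_force: [-0.2, 0.2, -0.0]
gripper_width: 0.996
grasp_force: 0.0
```

Request:
{"method": "jog_arm", "body": {
  "rows": [
    {"x": -43, "y": 10, "z": 2, "ax": 0, "ay": 0, "az": 6.1, "fingers": 85},
    {"x": -43, "y": 11, "z": 1, "ax": 0, "ay": 0, "az": 6.1, "fingers": 85},
    {"x": -42, "y": 12, "z": 1, "ax": 0, "ay": 0, "az": 6.1, "fingers": 85},
    {"x": -41, "y": 14, "z": 1, "ax": 0, "ay": 0, "az": 6.2, "fingers": 85},
    {"x": -41, "y": 16, "z": 2, "ax": 0, "ay": 0, "az": 6.1, "fingers": 85},
    {"x": -39, "y": 17, "z": 1, "ax": 0, "ay": 0, "az": 6.1, "fingers": 85},
    {"x": -39, "y": 19, "z": 1, "ax": 0, "ay": 0, "az": 6.1, "fingers": 85},
    {"x": -38, "y": 20, "z": 2, "ax": 0, "ay": 0, "az": 6.1, "fingers": 85}
  ]
}}

```text
t: 2.0
eef_pos: [0.628, 0.0561, 0.2105]
tool_rot: [0.0, 0.869, 0.495, 0.0]
contact_force: [-0.0, -1.0, -0.4]
gripper_width: 0.999
grasp_force: 0.0
```

Request:
{"method": "jog_arm", "body": {
  "rows": [
    {"x": -37, "y": 21, "z": 1, "ax": 0, "ay": 0, "az": 6.1, "fingers": 85},
    {"x": -36, "y": 23, "z": 1, "ax": 0, "ay": 0, "az": 6.1, "fingers": 85},
    {"x": -35, "y": 24, "z": 2, "ax": 0, "ay": 0, "az": 6.2, "fingers": 85},
    {"x": -34, "y": 25, "z": 1, "ax": 0, "ay": 0, "az": 6.1, "fingers": 85},
    {"x": -32, "y": 26, "z": 1, "ax": 0, "ay": 0, "az": 6.1, "fingers": 85},
    {"x": -32, "y": 28, "z": 1, "ax": 0, "ay": 0, "az": 6.1, "fingers": 85},
    {"x": -30, "y": 28, "z": 2, "ax": 0, "ay": 0, "az": 6.1, "fingers": 85},
    {"x": -29, "y": 30, "z": 1, "ax": 0, "ay": 0, "az": 6.1, "fingers": 85}
  ]
}}

```text
t: 2.8
eef_pos: [0.5465, -0.2661, 0.2003]
tool_rot: [0.0, 0.996, 0.091, 0.0]
contact_force: [1.1, -0.4, 0.4]
gripper_width: 0.994
grasp_force: 0.0
```

Run:
```python
from h import *
o,R,y=pose();p=o["eef_pos"];print(p,y,R[:,2],o["t"],o["q"])
rows(p,y,polar(p,y,[.547,-.2645,.064],-79.4),8)
```

```text
[ 0.54646958 -0.26611581  0.20032572] -79.60086173507746 [ 4.87973711e-04 -4.20421908e-05 -9.99999880e-01] 2.8 [-0.2239771   0.49834464  0.79197944  1.79328623 -0.41038069  1.02204031
 -0.66299522]
0 -0 17 az-0
0 -0 17 az-0.1
0 -1 17 az0
0 0 17 az-0
1 0 17 az-0
-0 -0 17 az-0.1
-0 -0 17 az0
-0 -0 17 az-0 

end [ 0.54727062 -0.26495033  0.06432572] -79.40086173507747
```

Request:
{"method": "jog_arm", "body": {
  "rows": [
    {"x": 0, "y": -1, "z": 20, "ax": 0, "ay": 0, "az": -0.2, "fingers": 85},
    {"x": 0, "y": 0, "z": 25, "ax": 0, "ay": 0, "az": 0, "fingers": 85},
    {"x": 0, "y": 0, "z": 25, "ax": 0, "ay": 0, "az": 0, "fingers": 85},
    {"x": 0, "y": 0, "z": 25, "ax": 0, "ay": 0, "az": 0, "fingers": 85},
    {"x": 0, "y": 0, "z": 21, "ax": 0, "ay": 0, "az": 0, "fingers": 85},
    {"x": 0, "y": 0, "z": 12, "ax": 0, "ay": 0, "az": 0, "fingers": 85},
    {"x": 0, "y": 0, "z": 8, "ax": 0, "ay": 0, "az": 0, "fingers": 85},
    {"x": 0, "y": 0, "z": 0, "ax": 0, "ay": 0, "az": 0, "fingers": 85}
  ]
}}

```text
t: 3.6
eef_pos: [0.5466, -0.2637, 0.0638]
tool_rot: [-0.0, 0.996, 0.094, -0.0]
contact_force: [0.3, 0.3, 0.5]
gripper_width: 0.993
grasp_force: 0.0
```

Run:
```python
from h import *
o,R,y=pose();p=o["eef_pos"];print(p,y,o["t"])
c=cam("top");s=cam("side")
b=cv2.resize(s["pixels"][185:285,315:425],None,fx=5.5,fy=5.5,interpolation=cv2.INTER_CUBIC)
cv2.imwrite("pics/c4.png",b[:,:,::-1])
```

```text
[ 0.54656401 -0.2636755   0.06380852] -79.17125945636316 3.6
```

View pics/c4.png

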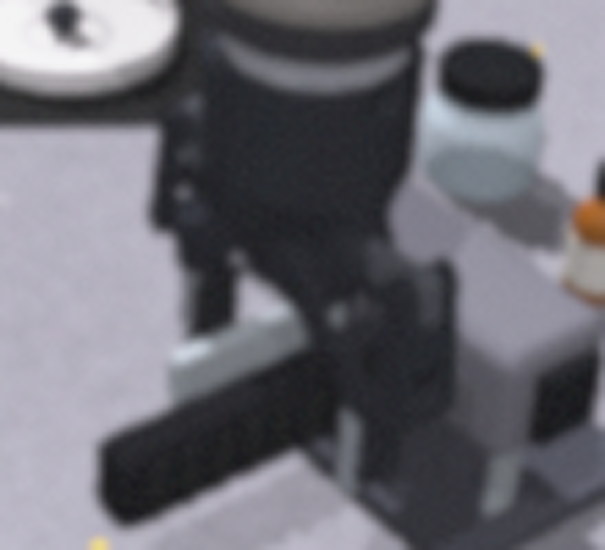

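The side crop shows the fingers straddling the grip and trigger. The far finger is behind the lever at (210,300), the near one in front of the grip at (350,430).

Request:
{"method": "jog_arm", "body": {
  "rows": [
    {"x": 0, "y": 0, "z": 0, "ax": 0, "ay": 0, "az": 0, "fingers": 25},
    {"x": 0, "y": 0, "z": 0, "ax": 0, "ay": 0, "az": 0, "fingers": 25},
    {"x": 0, "y": 0, "z": 0, "ax": 0, "ay": 0, "az": 0, "fingers": 25},
    {"x": 0, "y": 0, "z": 0, "ax": 0, "ay": 0, "az": 0, "fingers": 25},
    {"x": 0, "y": 0, "z": 0, "ax": 0, "ay": 0, "az": 0, "fingers": 25},
    {"x": 0, "y": 0, "z": 0, "ax": 0, "ay": 0, "az": 0, "fingers": 25},
    {"x": 0, "y": 0, "z": 0, "ax": 0, "ay": 0, "az": 0, "fingers": 25},
    {"x": 0, "y": 0, "z": 0, "ax": 0, "ay": 0, "az": 0, "fingers": 25}
  ],
  "force": 30
}}

```text
t: 4.5
eef_pos: [0.5467, -0.2604, 0.0647]
tool_rot: [-0.003, 0.995, 0.096, -0.0]
contact_force: [-4.5, 8.9, 7.7]
gripper_width: 0.446
grasp_force: 29.0
```

Run:
```python
from h import *
s=cam("side")
b=cv2.resize(s["pixels"][185:285,315:425],None,fx=5.5,fy=5.5,interpolation=cv2.INTER_CUBIC)
cv2.imwrite("pics/c5.png",b[:,:,::-1])
```

```text
(no output)
```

View pics/c5.png

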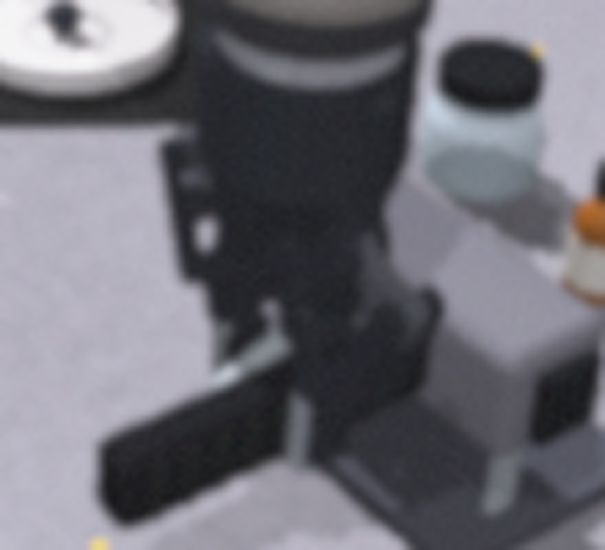

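The lever tip has swung right up to the grip, now at (225,375), and the 38 mm opening fits a full squeeze with the pad's edge touching first. I'll hold briefly, then release.

Request:
{"method": "jog_arm", "body": {
  "rows": [
    {"x": 0, "y": 0, "z": 0, "ax": 0, "ay": 0, "az": 0, "fingers": 25},
    {"x": 0, "y": 0, "z": 0, "ax": 0, "ay": 0, "az": 0, "fingers": 25},
    {"x": 0, "y": 0, "z": 0, "ax": 0, "ay": 0, "az": 0, "fingers": 25},
    {"x": 0, "y": 0, "z": 0, "ax": 0, "ay": 0, "az": 0, "fingers": 85},
    {"x": 0, "y": 0, "z": 0, "ax": 0, "ay": 0, "az": 0, "fingers": 85},
    {"x": 0, "y": 0, "z": 0, "ax": 0, "ay": 0, "az": 0, "fingers": 85},
    {"x": 0, "y": 0, "z": 0, "ax": 0, "ay": 0, "az": 0, "fingers": 85},
    {"x": 0, "y": 0, "z": 0, "ax": 0, "ay": 0, "az": 0, "fingers": 85}
  ],
  "force": 45
}}

```text
t: 5.35
eef_pos: [0.547, -0.2646, 0.0648]
tool_rot: [0.0, 0.996, 0.094, 0.0]
contact_force: [0.3, 0.3, -0.2]
gripper_width: 0.999
grasp_force: 0.0
```

Run:
```python
from h import *
o,R,y=pose();p=o["eef_pos"];print(p,y,o["t"],o["gripper_width"])
p2=p+[0,0,.136];Y=-107
rows(p2,y,polar(p2,y,[.543,.1575,.19],Y),16)
```

```text
[ 0.54704795 -0.2645616   0.06478807] -79.21294674160961 5.35 0.9987686965698358
14 -24 1 az1.7
12 -25 0 az1.8
10 -26 1 az1.7
8 -26 1 az1.7
6 -27 0 az1.8
3 -27 1 az1.7
2 -27 1 az1.8
-0 -27 0 az1.7 

-3 -27 1 az1.7
-4 -27 1 az1.8
-7 -25 0 az1.7
-8 -26 1 az1.7
-10 -24 1 az1.8
-13 -23 0 az1.7
-13 -23 1 az1.8
-16 -21 1 az1.7 

end [0.54259178 0.15768536 0.18978807] -107.01294674160962
```

Request:
{"method": "jog_arm", "body": {
  "rows": [
    {"x": 0, "y": 0, "z": -10, "ax": 0, "ay": 0, "az": 0, "fingers": 85},
    {"x": 0, "y": 0, "z": -22, "ax": 0, "ay": 0, "az": 0, "fingers": 85},
    {"x": 0, "y": 0, "z": -25, "ax": 0, "ay": 0, "az": 0, "fingers": 85},
    {"x": 0, "y": 0, "z": -25, "ax": 0, "ay": 0, "az": 0, "fingers": 85},
    {"x": 0, "y": 0, "z": -25, "ax": 0, "ay": 0, "az": 0, "fingers": 85},
    {"x": 0, "y": 0, "z": -20, "ax": 0, "ay": 0, "az": 0, "fingers": 85},
    {"x": 0, "y": 0, "z": -9, "ax": 0, "ay": 0, "az": 0, "fingers": 85},
    {"x": 0, "y": 0, "z": 0, "ax": 0, "ay": 0, "az": 0, "fingers": 85}
  ]
}}

```text
t: 6.15
eef_pos: [0.5474, -0.2644, 0.2018]
tool_rot: [0.0, 0.996, 0.094, 0.001]
contact_force: [-0.1, 0.7, 0.2]
gripper_width: 0.999
grasp_force: 0.0
```

Run:
```python
from h import *
o,R,y=pose();p=o["eef_pos"];print(p,y,o["t"],o["gripper_width"])
rows(p,y,polar(p,y,[.5435,.157,.16],-105),16)
c=cam("top");s=cam("side")
b=cv2.resize(c["pixels"][150:220,365:440],None,fx=5,fy=5,interpolation=cv2.INTER_CUBIC);a=cv2.resize(s["pixels"][170:240,270:355],None,fx=5,fy=5,interpolation=cv2.INTER_CUBIC)
cv2.imwrite("pics/c6.png",np.hstack([b,a])[:,:,::-1])
```

```text
[ 0.54737982 -0.26437581  0.20179489] -79.19234271565136 6.15 0.9992421419421839
14 -24 3 az1.6
12 -25 2 az1.6
10 -26 3 az1.6
8 -26 2 az1.7
6 -27 3 az1.6
4 -27 3 az1.6
2 -27 2 az1.6
0 -27 3 az1.6 

-2 -27 3 az1.6
-4 -26 2 az1.6
-6 -26 3 az1.6
-7 -25 2 az1.7
-10 -25 3 az1.6
-11 -24 3 az1.6
-13 -22 2 az1.6
-15 -22 3 az1.6 

end [0.54325166 0.15698729 0.15979489] -104.99234271565129
```

Request:
{"method": "jog_arm", "body": {
  "rows": [
    {"x": 14, "y": -24, "z": 3, "ax": 0, "ay": 0, "az": 1.6, "fingers": 85},
    {"x": 12, "y": -25, "z": 2, "ax": 0, "ay": 0, "az": 1.6, "fingers": 85},
    {"x": 10, "y": -26, "z": 3, "ax": 0, "ay": 0, "az": 1.6, "fingers": 85},
    {"x": 8, "y": -26, "z": 2, "ax": 0, "ay": 0, "az": 1.7, "fingers": 85},
    {"x": 6, "y": -27, "z": 3, "ax": 0, "ay": 0, "az": 1.6, "fingers": 85},
    {"x": 4, "y": -27, "z": 3, "ax": 0, "ay": 0, "az": 1.6, "fingers": 85},
    {"x": 2, "y": -27, "z": 2, "ax": 0, "ay": 0, "az": 1.6, "fingers": 85},
    {"x": 0, "y": -27, "z": 3, "ax": 0, "ay": 0, "az": 1.6, "fingers": 85}
  ]
}}

```text
t: 7.05
eef_pos: [0.5832, -0.0475, 0.1779]
tool_rot: [0.0, 1.0, -0.019, -0.001]
contact_force: [0.1, -0.4, -0.2]
gripper_width: 0.998
grasp_force: 0.0
```

Request:
{"method": "jog_arm", "body": {
  "rows": [
    {"x": -2, "y": -27, "z": 3, "ax": 0, "ay": 0, "az": 1.6, "fingers": 85},
    {"x": -4, "y": -26, "z": 2, "ax": 0, "ay": 0, "az": 1.6, "fingers": 85},
    {"x": -6, "y": -26, "z": 3, "ax": 0, "ay": 0, "az": 1.6, "fingers": 85},
    {"x": -7, "y": -25, "z": 2, "ax": 0, "ay": 0, "az": 1.7, "fingers": 85},
    {"x": -10, "y": -25, "z": 3, "ax": 0, "ay": 0, "az": 1.6, "fingers": 85},
    {"x": -11, "y": -24, "z": 3, "ax": 0, "ay": 0, "az": 1.6, "fingers": 85},
    {"x": -13, "y": -22, "z": 2, "ax": 0, "ay": 0, "az": 1.6, "fingers": 85},
    {"x": -15, "y": -22, "z": 3, "ax": 0, "ay": 0, "az": 1.6, "fingers": 85}
  ]
}}

```text
t: 7.85
eef_pos: [0.5415, 0.1582, 0.157]
tool_rot: [0.001, 0.991, -0.131, -0.001]
contact_force: [-0.8, 0.5, -0.8]
gripper_width: 0.996
grasp_force: 0.0
```

Run:
```python
from h import *
o,R,y=pose();p=o["eef_pos"];print(p,y,o["t"],o["q"])
rows(p,y,polar(p,y,[.5435,.157,.027],-105),1)
```

```text
[0.54150696 0.15821967 0.15702541] -105.05331118855996 7.85 [-1.06355047  0.52776501  0.90362353  1.93664225 -0.51556444  0.92867319
 -1.73755887]
2 1 130 az-0.1 

end [0.54317861 0.15673455 0.02702541] -104.95331118855997
```

Request:
{"method": "jog_arm", "body": {
  "rows": [
    {"x": 0, "y": 0, "z": 15, "ax": 0, "ay": 0, "az": 0, "fingers": 85},
    {"x": 0, "y": 0, "z": 25, "ax": 0, "ay": 0, "az": 0, "fingers": 85},
    {"x": 0, "y": 0, "z": 25, "ax": 0, "ay": 0, "az": 0, "fingers": 85},
    {"x": 0, "y": 0, "z": 25, "ax": 0, "ay": 0, "az": 0, "fingers": 85},
    {"x": 0, "y": 0, "z": 20, "ax": 0, "ay": 0, "az": 0, "fingers": 85},
    {"x": 0, "y": 0, "z": 13, "ax": 0, "ay": 0, "az": 0, "fingers": 85},
    {"x": 0, "y": 0, "z": 8, "ax": 0, "ay": 0, "az": 0, "fingers": 85},
    {"x": 0, "y": 0, "z": 0, "ax": 0, "ay": 0, "az": 0, "fingers": 85}
  ]
}}

```text
t: 8.65
eef_pos: [0.542, 0.1569, 0.0263]
tool_rot: [0.001, 0.991, -0.131, -0.001]
contact_force: [0.1, 0.9, -0.0]
gripper_width: 0.999
grasp_force: 0.0
```

Run:
```python
from h import *
o,R,y=pose();p=o["eef_pos"];print(p,y,o["t"],o["contact_force"],R[:,2])
s=cam("side");c=cam("top")
a=cv2.resize(s["pixels"][150:225,265:375],None,fx=5,fy=5,interpolation=cv2.INTER_CUBIC)
b=cv2.resize(c["pixels"][140:215,255:305],None,fx=5,fy=5,interpolation=cv2.INTER_CUBIC)
cv2.imwrite("pics/c7.png",np.hstack([a,b])[:,:,::-1])
```

```text
[0.54198361 0.15685323 0.02629258] -105.0080040286302 8.65 [ 0.1155523   0.88912767 -0.0346691 ] [-0.00157779 -0.00100967 -0.99999825]
```

View pics/c7.png

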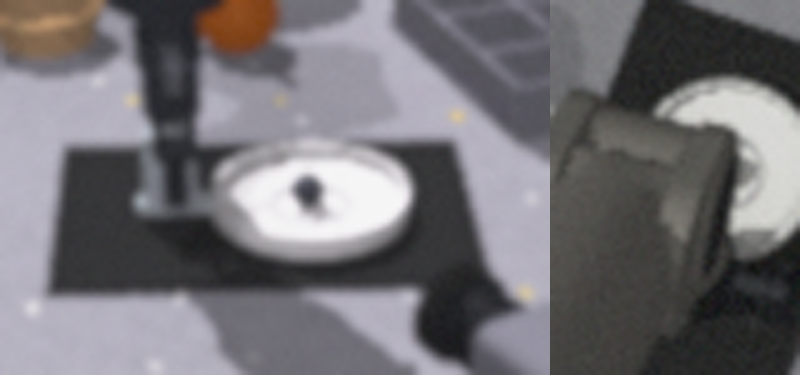

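The fingers straddle the handle at (175,170) in the side view, and the ball is at the dish's middle at (308,192). I'll close gently.

Request:
{"method": "jog_arm", "body": {
  "rows": [
    {"x": 0, "y": 0, "z": 0, "ax": 0, "ay": 0, "az": 0, "fingers": 78},
    {"x": 0, "y": 0, "z": 0, "ax": 0, "ay": 0, "az": 0, "fingers": 70},
    {"x": 0, "y": 0, "z": 0, "ax": 0, "ay": 0, "az": 0, "fingers": 62},
    {"x": 0, "y": 0, "z": 0, "ax": 0, "ay": 0, "az": 0, "fingers": 54},
    {"x": 0, "y": 0, "z": 0, "ax": 0, "ay": 0, "az": 0, "fingers": 46},
    {"x": 0, "y": 0, "z": 0, "ax": 0, "ay": 0, "az": 0, "fingers": 39},
    {"x": 0, "y": 0, "z": 0, "ax": 0, "ay": 0, "az": 0, "fingers": 33},
    {"x": 0, "y": 0, "z": 0, "ax": 0, "ay": 0, "az": 0, "fingers": 28}
  ],
  "force": 20
}}

```text
t: 9.55
eef_pos: [0.5425, 0.1576, 0.0273]
tool_rot: [-0.0, 0.991, -0.13, -0.0]
contact_force: [-0.8, 1.3, 0.1]
gripper_width: 0.329
grasp_force: 0.0
```

Request:
{"method": "jog_arm", "body": {
  "rows": [
    {"x": 0, "y": 0, "z": 0, "ax": 0, "ay": 0, "az": 0, "fingers": 25},
    {"x": 0, "y": 0, "z": 0, "ax": 0, "ay": 0, "az": 0, "fingers": 23},
    {"x": 0, "y": 0, "z": 0, "ax": 0, "ay": 0, "az": 0, "fingers": 21},
    {"x": 0, "y": 0, "z": 0, "ax": 0, "ay": 0, "az": 0, "fingers": 19.5},
    {"x": 0, "y": 0, "z": 0, "ax": 0, "ay": 0, "az": 0, "fingers": 18},
    {"x": 0, "y": 0, "z": 0, "ax": 0, "ay": 0, "az": 0, "fingers": 16.5},
    {"x": 0, "y": 0, "z": 0, "ax": 0, "ay": 0, "az": 0, "fingers": 15},
    {"x": 0, "y": 0, "z": 0, "ax": 0, "ay": 0, "az": 0, "fingers": 13.5}
  ],
  "force": 20
}}

```text
t: 10.35
eef_pos: [0.5427, 0.1576, 0.0274]
tool_rot: [-0.0, 0.991, -0.13, 0.0]
contact_force: [0.1, 1.2, 0.4]
gripper_width: 0.157
grasp_force: 15.4
```

Request:
{"method": "jog_arm", "body": {
  "rows": [
    {"x": 0, "y": 0, "z": 0, "ax": 0, "ay": 0, "az": 0, "fingers": 12},
    {"x": 0, "y": 0, "z": 0, "ax": 0, "ay": 0, "az": 0, "fingers": 10},
    {"x": 0, "y": 0, "z": 0, "ax": 0, "ay": 0, "az": 0, "fingers": 8},
    {"x": 0, "y": 0, "z": 0, "ax": 0, "ay": 0, "az": 0, "fingers": 6},
    {"x": 0, "y": 0, "z": 0, "ax": 0, "ay": 0, "az": 0, "fingers": 4},
    {"x": 0, "y": 0, "z": 0, "ax": 0, "ay": 0, "az": 0, "fingers": 2},
    {"x": 0, "y": 0, "z": 0, "ax": 0, "ay": 0, "az": 0, "fingers": 0},
    {"x": 0, "y": 0, "z": 0, "ax": 0, "ay": 0, "az": 0, "fingers": 0}
  ],
  "force": 80
}}

```text
t: 11.15
eef_pos: [0.5426, 0.1576, 0.0274]
tool_rot: [-0.0, 0.991, -0.13, 0.0]
contact_force: [-1.6, 1.3, 5.1]
gripper_width: 0.155
grasp_force: 77.8
```

```bash
cat >> h.py <<'E'
def ball(s,z):
    # ball = dark blob amid white in side view
    g=cv2.cvtColor(s["pixels"],cv2.COLOR_RGB2GRAY)
    w=(g>165).astype(np.uint8)
    return g,w
E
python3 - <<'E'
from h import *
o,R,y=pose();p=o["eef_pos"];print(p,y,o["t"],o["contact_force"],R[:,2],o["gripper_width"]*85.4,o["grasp_force"])
s=cam("side");g=cv2.cvtColor(s["pixels"],cv2.COLOR_RGB2GRAY)
roi=g[180:202,310:345];np.set_printoptions(linewidth=200);print(roi)
E
```

```text
[0.54261777 0.15757816 0.02743978] -104.98019333885676 11.15 [-1.63045825  1.2826652   5.09322264] [ 1.72889782e-04  1.88020086e-04 -9.99999967e-01] 13.225184424478527 77.78535962104797
[[ 52  61  77  98 112 127 140 149 155 161 160 155 151 158 167 170 170 172 174 177 173 171 175 184 190 187 175 168 162 140 114  90  69  59  55]
 [ 71  93 114 132 143 149 154 153 153 155 153 151 152 162 177 186 189 191 191 191 189 186 186 186 184 182 182 187 186 173 159 138 114  90  70]
 [107 132 147 150 147 146 146 149 153 160 162 165 175 193 215 224 226 227 228 228 225 220 216 210 199 193 192 193 189 183 180 173 160 143 115]
 [139 155 154 147 144 149 154 164 181 197 207 215 221 228 235 239 239 240 241 242 242 239 238 236 231 229 228 224 215 199 185 181 187 189 168]
 [156 153 146 143 153 175 195 209 223 233 236 240 241 240 237 231 227 228 235 242 244 244 244 244 243 243 243 242 238 228 214 197 194 207 206]
 [161 147 146 158 181 212 228 236 240 242 243 243 243 238 219 187 166 170 200 232 243 245 244 244 245 245 245 245 244 243 238 228 216 213 215]
 [157 153 172 196 217 230 239 242 243 243 243 243 239 22
[... 1532 characters left out ...]
56 162 169 183 201 217 224 229 233 236 238 238 239 239 239 239 239 239 239 238 236 232 225 216 200 183 171 159 147 133 115  94]
 [ 75 100 121 141 151 158 164 171 179 188 194 202 207 213 216 218 217 217 217 217 217 215 211 200 192 183 173 162 155 147 140 128 110  88  65]
 [ 48  63  85 110 128 139 151 158 163 168 169 171 175 179 181 181 181 182 180 180 178 177 172 168 163 157 153 147 139 131 118 102  81  59  45]
 [ 35  41  53  71  87 105 121 134 144 153 159 160 162 163 163 162 164 164 164 162 160 159 156 154 151 145 136 125 113 100  84  66  51  42  42]
 [ 39  34  40  44  49  64  79  91 105 121 130 134 138 139 144 147 147 148 146 145 142 137 134 130 126 116 103  86  74  62  50  40  41  39  39]]
```

Request:
{"method": "jog_arm", "body": {
  "rows": [
    {"x": 0, "y": 0, "z": -1, "ax": 0, "ay": 0, "az": 0, "fingers": 0},
    {"x": 0, "y": 0, "z": -2, "ax": 0, "ay": 0, "az": 0, "fingers": 0},
    {"x": 0, "y": 0, "z": -4, "ax": 0, "ay": 0, "az": 0, "fingers": 0},
    {"x": 0, "y": 0, "z": -4, "ax": 0, "ay": 0, "az": 0, "fingers": 0},
    {"x": 0, "y": 0, "z": -4, "ax": 0, "ay": 0, "az": 0, "fingers": 0},
    {"x": 0, "y": 0, "z": -3, "ax": 0, "ay": 0, "az": 0, "fingers": 0},
    {"x": 0, "y": 0, "z": -2, "ax": 0, "ay": 0, "az": 0, "fingers": 0},
    {"x": 0, "y": 0, "z": 0, "ax": 0, "ay": 0, "az": 0, "fingers": 0}
  ],
  "force": 80
}}

```text
t: 12.0
eef_pos: [0.5427, 0.1576, 0.0476]
tool_rot: [-0.0, 0.991, -0.13, 0.0]
contact_force: [-0.2, 0.1, -2.6]
gripper_width: 0.152
grasp_force: 77.8
```

```bash
cat >> h.py <<'E'
def status():
    o,R,y=pose();p=o["eef_pos"];a=np.radians(y+90);ux=-np.array([np.cos(a),np.sin(a)])
    if y>-200: ux=np.array([np.cos(a),np.sin(a)])
    zb=p[2]-.0274+.003; ctr=np.r_[p[:2]+.086*ux,zb+.016]
    print("t",o["t"],"p",p.round(4),"yaw",round(y,2),"tool z",R[:,2].round(4),"w",round(o["gripper_width"]*85.4,1),"ctr",ctr.round(4),"lift",round(zb-.003,4))
    s=cam("side");g=cv2.cvtColor(s["pixels"],cv2.COLOR_RGB2GRAY)
    e=proj(s,ctr)[0];x,yy=e.round().astype(int)
    m=np.zeros_like(g);m[yy-9:yy+8,x-13:x+14]=(g[yy-9:yy+8,x-13:x+14]<140)*255
    n,l,st,ce=cv2.connectedComponentsWithStats(m)
    for i in range(1,n):
        if st[i,4]>6: b=cast(s,[ce[i]],ctr[2])[0];print("blob",st[i,4],ce[i].round(1),"expect",e.round(1),"ball-ctr mm",((b-ctr)[:2]*1e3).round(1))
    w=((g>140)*255).astype(np.uint8);wm=np.zeros_like(w);wm[yy-22:yy+22,x-35:x+36]=w[yy-22:yy+22,x-35:x+36]
    return s,o,R,y,ctr,e
E
python3 - <<'E'
from h import *
status()
E
```

```text
t 12.0 p [0.5427 0.1576 0.0476] yaw -104.98 tool z [ 5.e-04  3.e-04 -1.e+00] w 13.0 ctr [0.6258 0.1354 0.0392] lift 0.0202
blob 27 [326.2 182.7] expect [326.9 182.8] ball-ctr mm [-1.9  1.4]
```

Request:
{"method": "jog_arm", "body": {
  "rows": [
    {"x": 0, "y": 0, "z": -3, "ax": 0, "ay": 0, "az": 0, "fingers": 0},
    {"x": 0, "y": 0, "z": -7, "ax": 0, "ay": 0, "az": 0, "fingers": 0},
    {"x": 0, "y": 0, "z": -11, "ax": 0, "ay": 0, "az": 0, "fingers": 0},
    {"x": 0, "y": 0, "z": -13, "ax": 0, "ay": 0, "az": 0, "fingers": 0},
    {"x": 0, "y": 0, "z": -12, "ax": 0, "ay": 0, "az": 0, "fingers": 0},
    {"x": 0, "y": 0, "z": -9, "ax": 0, "ay": 0, "az": 0, "fingers": 0},
    {"x": 0, "y": 0, "z": -4, "ax": 0, "ay": 0, "az": 0, "fingers": 0},
    {"x": 0, "y": 0, "z": -1, "ax": 0, "ay": 0, "az": 0, "fingers": 0}
  ],
  "force": 80
}}

```text
t: 12.85
eef_pos: [0.5427, 0.1578, 0.1079]
tool_rot: [-0.0, 0.991, -0.13, 0.0]
contact_force: [0.2, 0.0, -1.4]
gripper_width: 0.15
grasp_force: 77.8
```

Run:
```python
from h import *
s,o,R,y,ctr,e=status()
c1=np.array([.6036,.149]);y1=-18.;p=o["eef_pos"]
def f(u):
    k=10*u**3-15*u**4+6*u**5; Y=y+(y1-y)*k;a=np.radians(Y+90);c=ctr[:2]+(c1-ctr[:2])*k
    return np.r_[c-.086*np.array([np.cos(a),np.sin(a)]),p[2]],Y
rows(p,y,f,40,1); print(o["q"])
```

```text
t 12.85 p [0.5427 0.1578 0.1079] yaw -104.97 tool z [ 7.e-04  6.e-04 -1.e+00] w 12.8 ctr [0.6258 0.1356 0.0995] lift 0.0805
blob 31 [326.7 164.8] expect [327.2 164.8] ball-ctr mm [-1.3  0.5]
-0 0 -0 az-0
-0 0.1 -0 az-0.1
-0.1 0.4 -0 az-0.2
-0.1 0.6 -0 az-0.4
-0.2 0.9 -0 az-0.7
-0.2 1.3 -0 az-0.9
-0.4 1.7 -0 az-1.2
-0.4 2.1 -0 az-1.5 

-0.4 2.5 -0 az-1.9
-0.5 3 -0 az-2.1
-0.6 3.3 -0 az-2.4
-0.7 3.8 -0 az-2.8
-0.6 4 -0 az-3
-0.7 4.4 -0 az-3.3
-0.7 4.6 -0 az-3.4
-0.6 4.8 -0 az-3.7 

-0.7 4.9 -0 az-3.8
-0.5 5.1 -0 az-4
-0.6 5.1 -0 az-4
-0.4 5.1 -0 az-4.1
-0.4 5.1 -0 az-4.1
-0.4 4.9 -0 az-4
-0.2 4.8 -0 az-3.9
-0.2 4.7 -0 az-3.9 

-0.1 4.5 -0 az-3.6
-0 4.2 -0 az-3.5
0 3.9 -0 az-3.3
0.1 3.6 -0 az-3
0.1 3.3 -0 az-2.7
0.1 2.9 -0 az-2.5
0.1 2.6 -0 az-2.1
0.1 2.2 -0 az-1.8 

0.1 1.8 -0 az-1.5
0 1.5 -0 az-1.3
0.1 1.1 -0 az-0.9
0 0.8 -0 az-0.6
0.1 0.5 -0 az-0.4
-0 0.3 -0 az-0.3
-0 0.1 -0 az-0.1
-0 -0 -0 az0 

end [0.577052   0.06720419 0.10792702] -17.96644567520213
[-1.00798003  0.59113533  0.83553349  1.96905989 -0.58870412  0.84053873
 -1.67869153]
```

Request:
{"method": "jog_arm", "body": {
  "rows": [
    {"x": 0, "y": 0, "z": 0, "ax": 0, "ay": 0, "az": 0, "fingers": 0},
    {"x": 0, "y": 0.1, "z": 0, "ax": 0, "ay": 0, "az": -0.1, "fingers": 0},
    {"x": -0.1, "y": 0.4, "z": 0, "ax": 0, "ay": 0, "az": -0.2, "fingers": 0},
    {"x": -0.1, "y": 0.6, "z": 0, "ax": 0, "ay": 0, "az": -0.4, "fingers": 0},
    {"x": -0.2, "y": 0.9, "z": 0, "ax": 0, "ay": 0, "az": -0.7, "fingers": 0},
    {"x": -0.2, "y": 1.3, "z": 0, "ax": 0, "ay": 0, "az": -0.9, "fingers": 0},
    {"x": -0.4, "y": 1.7, "z": 0, "ax": 0, "ay": 0, "az": -1.2, "fingers": 0},
    {"x": -0.4, "y": 2.1, "z": 0, "ax": 0, "ay": 0, "az": -1.5, "fingers": 0}
  ],
  "force": 80
}}

```text
t: 13.7
eef_pos: [0.5395, 0.1508, 0.1073]
tool_rot: [-0.0, 0.996, -0.086, 0.0]
contact_force: [0.6, -0.2, -1.9]
gripper_width: 0.156
grasp_force: 77.8
```

Request:
{"method": "jog_arm", "body": {
  "rows": [
    {"x": -0.4, "y": 2.5, "z": 0, "ax": 0, "ay": 0, "az": -1.9, "fingers": 0},
    {"x": -0.5, "y": 3, "z": 0, "ax": 0, "ay": 0, "az": -2.1, "fingers": 0},
    {"x": -0.6, "y": 3.3, "z": 0, "ax": 0, "ay": 0, "az": -2.4, "fingers": 0},
    {"x": -0.7, "y": 3.8, "z": 0, "ax": 0, "ay": 0, "az": -2.8, "fingers": 0},
    {"x": -0.6, "y": 4, "z": 0, "ax": 0, "ay": 0, "az": -3, "fingers": 0},
    {"x": -0.7, "y": 4.4, "z": 0, "ax": 0, "ay": 0, "az": -3.3, "fingers": 0},
    {"x": -0.7, "y": 4.6, "z": 0, "ax": 0, "ay": 0, "az": -3.4, "fingers": 0},
    {"x": -0.6, "y": 4.8, "z": 0, "ax": 0, "ay": 0, "az": -3.7, "fingers": 0}
  ],
  "force": 80
}}

```text
t: 14.5
eef_pos: [0.5346, 0.1203, 0.1074]
tool_rot: [0.0, 0.994, 0.112, 0.0]
contact_force: [0.2, -0.7, -1.9]
gripper_width: 0.154
grasp_force: 77.8
```

Request:
{"method": "jog_arm", "body": {
  "rows": [
    {"x": -0.7, "y": 4.9, "z": 0, "ax": 0, "ay": 0, "az": -3.8, "fingers": 0},
    {"x": -0.5, "y": 5.1, "z": 0, "ax": 0, "ay": 0, "az": -4, "fingers": 0},
    {"x": -0.6, "y": 5.1, "z": 0, "ax": 0, "ay": 0, "az": -4, "fingers": 0},
    {"x": -0.4, "y": 5.1, "z": 0, "ax": 0, "ay": 0, "az": -4.1, "fingers": 0},
    {"x": -0.4, "y": 5.1, "z": 0, "ax": 0, "ay": 0, "az": -4.1, "fingers": 0},
    {"x": -0.4, "y": 4.9, "z": 0, "ax": 0, "ay": 0, "az": -4, "fingers": 0},
    {"x": -0.2, "y": 4.8, "z": 0, "ax": 0, "ay": 0, "az": -3.9, "fingers": 0},
    {"x": -0.2, "y": 4.7, "z": 0, "ax": 0, "ay": 0, "az": -3.9, "fingers": 0}
  ],
  "force": 80
}}

```text
t: 15.3
eef_pos: [0.549, 0.0837, 0.1074]
tool_rot: [0.0, 0.925, 0.38, 0.0]
contact_force: [0.2, 0.4, -1.7]
gripper_width: 0.152
grasp_force: 77.8
```

Request:
{"method": "jog_arm", "body": {
  "rows": [
    {"x": -0.1, "y": 4.5, "z": 0, "ax": 0, "ay": 0, "az": -3.6, "fingers": 0},
    {"x": 0, "y": 4.2, "z": 0, "ax": 0, "ay": 0, "az": -3.5, "fingers": 0},
    {"x": 0, "y": 3.9, "z": 0, "ax": 0, "ay": 0, "az": -3.3, "fingers": 0},
    {"x": 0.1, "y": 3.6, "z": 0, "ax": 0, "ay": 0, "az": -3, "fingers": 0},
    {"x": 0.1, "y": 3.3, "z": 0, "ax": 0, "ay": 0, "az": -2.7, "fingers": 0},
    {"x": 0.1, "y": 2.9, "z": 0, "ax": 0, "ay": 0, "az": -2.5, "fingers": 0},
    {"x": 0.1, "y": 2.6, "z": 0, "ax": 0, "ay": 0, "az": -2.1, "fingers": 0},
    {"x": 0.1, "y": 2.2, "z": 0, "ax": 0, "ay": 0, "az": -1.8, "fingers": 0}
  ],
  "force": 80
}}

```text
t: 16.1
eef_pos: [0.5712, 0.0683, 0.1074]
tool_rot: [0.0, 0.834, 0.552, 0.0]
contact_force: [0.1, -0.3, -3.1]
gripper_width: 0.152
grasp_force: 77.8
```

Request:
{"method": "jog_arm", "body": {
  "rows": [
    {"x": 0.1, "y": 1.8, "z": 0, "ax": 0, "ay": 0, "az": -1.5, "fingers": 0},
    {"x": 0, "y": 1.5, "z": 0, "ax": 0, "ay": 0, "az": -1.3, "fingers": 0},
    {"x": 0.1, "y": 1.1, "z": 0, "ax": 0, "ay": 0, "az": -0.9, "fingers": 0},
    {"x": 0, "y": 0.8, "z": 0, "ax": 0, "ay": 0, "az": -0.6, "fingers": 0},
    {"x": 0.1, "y": 0.5, "z": 0, "ax": 0, "ay": 0, "az": -0.4, "fingers": 0},
    {"x": 0, "y": 0.3, "z": 0, "ax": 0, "ay": 0, "az": -0.3, "fingers": 0},
    {"x": 0, "y": 0.1, "z": 0, "ax": 0, "ay": 0, "az": -0.1, "fingers": 0},
    {"x": 0, "y": 0, "z": 0, "ax": 0, "ay": 0, "az": 0, "fingers": 0}
  ],
  "force": 80
}}

```text
t: 16.9
eef_pos: [0.5768, 0.067, 0.1073]
tool_rot: [-0.0, 0.809, 0.588, -0.0]
contact_force: [0.1, 0.2, -1.6]
gripper_width: 0.152
grasp_force: 77.8
```

Request:
{"method": "jog_arm", "body": {
  "rows": [
    {"x": 0, "y": 0, "z": 0, "ax": 0, "ay": 0, "az": 0, "fingers": 0},
    {"x": 0, "y": 0, "z": 0, "ax": 0, "ay": 0, "az": 0, "fingers": 0},
    {"x": 0, "y": 0, "z": 0, "ax": 0, "ay": 0, "az": 0, "fingers": 0},
    {"x": 0, "y": 0, "z": 0, "ax": 0, "ay": 0, "az": 0, "fingers": 0},
    {"x": 0, "y": 0, "z": 0, "ax": 0, "ay": 0, "az": 0, "fingers": 0},
    {"x": 0, "y": 0, "z": 0, "ax": 0, "ay": 0, "az": 0, "fingers": 0},
    {"x": 0, "y": 0, "z": 0, "ax": 0, "ay": 0, "az": 0, "fingers": 0},
    {"x": 0, "y": 0, "z": 0, "ax": 0, "ay": 0, "az": 0, "fingers": 0}
  ],
  "force": 80
}}

```text
t: 17.7
eef_pos: [0.5768, 0.067, 0.1073]
tool_rot: [-0.0, 0.809, 0.588, 0.0]
contact_force: [0.2, 0.1, -1.3]
gripper_width: 0.149
grasp_force: 77.8
```

Run:
```python
from h import *
s,*_=status();c=cam("top")
a=cv2.resize(s["pixels"][125:275,240:440],None,fx=2.67,fy=2.67,interpolation=cv2.INTER_CUBIC);b=cv2.resize(c["pixels"][130:235,240:340],(260,a.shape[0]),interpolation=cv2.INTER_CUBIC)
cv2.imwrite("pics/c8.png",np.hstack([a,b])[:,:,::-1])
```

```text
t 17.7 p [0.5768 0.067  0.1073] yaw -17.98 tool z [-0.  0. -1.] w 12.7 ctr [0.6034 0.1488 0.0989] lift 0.0799
blob 283 [318.9 162. ] expect [318.5 164.4] ball-ctr mm [ 7.1 14.4]
```

View pics/c8.png

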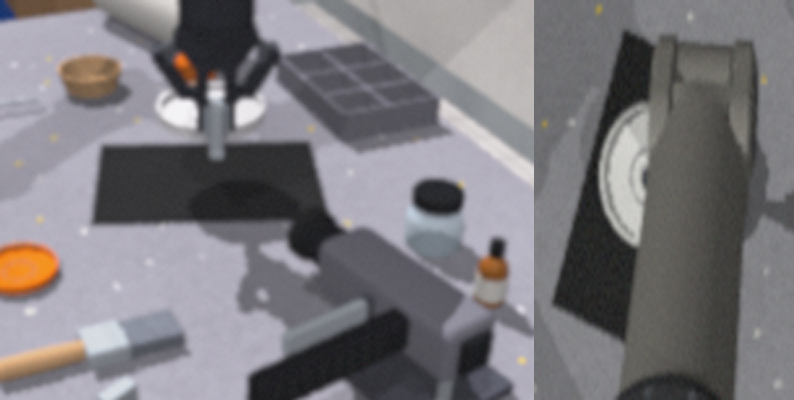

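The dish is level at about 8 cm, with its handle pointing across the mat, and the trigger is back at rest. In the top view the ball's left edge shows at (645,178), inside the ring. The arm hides the rest, so I'll check that edge by numbers.

Run:
```python
from h import *
c=cam("top");P=np.array([.6034,.1488,.0989]);e=proj(c,P)[0];print("exp ctr",e,"ball left",proj(c,P+[0,.011,0]),"ring left",proj(c,P+[0,.024,-.008]),"rim left",proj(c,P+[0,.06,.002]))
y=int(round(e[1]));g=cv2.cvtColor(c["pixels"],cv2.COLOR_RGB2GRAY);np.set_printoptions(linewidth=200)
print(np.arange(258,292));
for r in range(y-6,y+7):print(r,g[r,258:292])
```

```text
exp ctr [283.12315248 176.00029083] ball left [[279.58994377 175.96930992]] ring left [[275.6853178  176.44467234]] rim left [[263.78666283 175.70479609]]
[258 259 260 261 262 263 264 265 266 267 268 269 270 271 272 273 274 275 276 277 278 279 280 281 282 283 284 285 286 287 288 289 290 291]
170 [114 113 110  91  55  41  34  78 149 168 140 154 188 203 208 206 206 206 211 208 199 181 166 169 173 160 128 104  96  98 100  97  98  98]
171 [116 111 107  81  42  35  49  96 149 159 138 172 200 207 205 206 205 206 209 202 182 174 194 204 198 167 125 104  97  97  98 100  98 100]
172 [117 110  95  68  38  29  57 130 166 152 141 173 204 208 208 207 205 206 206 191 174 187 207 202 196 167 124 100  94  98 100  99 100 100]
173 [119 105  83  50  36  32  63 147 171 141 139 176 202 207 205 208 206 207 200 179 180 203 203 188 171 148 114  98  95  98  98 100  99  99]
174 [121  98  72  42  31  35  72 152 173 140 140 173 201 204 206 204 207 204 196 175 184 201 194 166 135 107  97  98  99  99 102  99 100  98]
175 [119  98  57  37  36  42  79 154 172 139 152 185 203 205 204 207 207 202 192 179 192 201 189 
[... 338 characters left out ...]
 57  33  31  35  32  66 147 178 146 142 174 202 203 202 202 204 200 189 172 185 201 200 161 102  90  95  98  97 100 100  97  98  97]
179 [ 73  47  37  35  28  38  59 142 177 152 139 170 198 203 203 204 203 203 202 183 185 201 200 181 139 108  97  98  99 100  97  99  99  96]
180 [ 65  43  40  36  35  35  50 120 163 161 137 158 189 203 203 201 204 205 202 191 187 194 202 197 170 122 100  98  99  97  95  97  98  99]
181 [ 54  44  37  37  37  32  41  92 161 171 140 138 174 200 203 204 205 203 203 200 187 179 193 198 168 114  98  95  98  98  99  98  98 100]
182 [ 47  41  35  36  34  39  41  70 146 171 149 138 172 201 201 203 205 204 203 204 193 176 174 179 145 104  97 101  96  97  98  96 101 103]
```

```bash
python3 -c "
from station import bot
print(bot.hand_in())"
```

```text
the job is handed in; nothing more can be done
None
```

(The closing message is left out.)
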